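# Seat the lens barrel in the sprung V-cradle and hold it down

### The arm

A 6-joint arm with a two-finger parallel gripper is mounted at the origin on the work surface. World frame = base frame: x ahead of the robot, y to its left, z up, the work surface at z = 0. Lengths are in m, angles in rad, forces in N, time in s.
With the tool pointing down it reaches from about 0.3 to 0.825 m from the base axis. Payload 5.4 kg.
Tool frame: the origin (TCP) lies at the very end of the fingers, on their centre line; the grasp point (between the pads) lies 19 mm behind it; z points along the fingers, x is the direction in which the jaws open and shut, and the axes are right-handed (so a half turn about z gives the same grasp; the last joint's range is limited). The gripper opens to 92 mm and grips with 3 to 60 N. Pads are 20 mm wide; open, the fingers measure 128 mm over their backs; the gripper's body (75 mm by 189 mm) begins 69 mm behind the grasp point.
Start: joints at [0.979, 0.158, 1.597, -0, 1.386, -0.21], TCP at [0.214, 0.534, 0.215] pointing down, gripper open.
Joint ranges: [-2.91, 2.91], [-0.94, 2.29], [0.18, 2.7], [-1.29, 4.43], [0.17, 2.64], [-3, 3]. Speed limits (rad/s): [2.57, 2.57, 3.14, 3.14, 3.14, 3.14].

### API

Orientations are given as a rotation vector (axis times angle).
In Python, from workcell import bot gives the robot as it stands. Calls block until the motion is done:
- bot.goto(position, orientation): joint-space move of the TCP to a pose.
- bot.line_to(position, rot=None, max_speed=0.15): straight line of the TCP; rot=None keeps the orientation; max_speed is the mean speed in m/s.
- bot.set_joints(angles): joint-space move.
- bot.set_gripper(opening, newtons=None): opening from 0.0 (shut) to 1.0 (fully open); newtons is the grip in N (None keeps the last); returns when the fingers have stopped.
- bot.hold(seconds).
- bot.inverse_kinematics(position, orientation): joint angles nearest the present ones, or None.
- bot.read_camera(name): name is "scene" or "top" or "wrist"; returns a dict with "pixels" (420x560x3 uint8, blue, green, red), "fx", "fy", "cx", "cy" (pixels), "R" (3x3) and "t" (3): a world point X has camera coordinates R X + t. Camera axes: x right, y down, z forward; pixel columns grow to the right and rows downward; lengths in m; the calibration is good to about 2 mm. A picture is of the moment at which its call begins. There is no depth.
A pose or a line that the arm cannot do raises bot.MotionError and nothing moves.
- bot.job_done(): hands the job in, once; it reports no verdict.
Readings, each from a call of its own:
- bot.current_clock(): time.
- bot.current_joints(): joint angles.
- bot.current_joint_vel(): joint speeds.
- bot.current_effort(): joint torques, N m.
- bot.current_ee_pos(): TCP position.
- bot.current_tool_rot(): TCP orientation.
- bot.current_contact_force(): force on the tool from outside, world axes, zero at the start.
- bot.current_ft_torque(): the same for the moment, N m.
- bot.current_opening(): opening from 0.0 (shut) to 1.0 (fully open).
Only numpy, scipy, OpenCV 4.12 (cv2) and the standard library are available. Lean on these libraries where they do the work, as an engineer would, in place of code of your own. Each camera call takes 0.05 s, during which the arm holds its last target.

### The job

Take the lens barrel from its wooden rest and lay it centred in the steel V-cradle of the inspection stand, its narrow eyepiece end pointing away from the pendant on its little easel. Press it down into the V with the gripper, so that it bears firmly on both slopes, until the sprung cradle has sunk to about the middle of its travel, not to the bottom, and finish while still holding it pressed there, so that I can tighten the clamp. Leave the jar, the cup and the bangle where they are.

Things in the scene. Friction and masses are not known exactly. Their poses are not given: they have to be found in the camera images.
- barrel_mid (a point): lens barrel: brass cylinder 44 mm in diameter, 90 mm long, dark bands near its ends (0.12 to 0.22 kg); at one end a black 30 mm eyepiece stands out 22 mm farther, the other is a flat lens. Point: on the axis, middle of the brass cylinder. x runs along the axis from eyepiece to lens, z up at the start. It starts lying level in the wooden rest, axis 62 mm above the table
- eyepiece (a point): the centre of the barrel's eyepiece end, 67 mm from the barrel's middle, on its axis; same axes as the barrel
- cradle_axis (a point): steel V-cradle, a 90 degree V open upwards, 64 mm long, 37 mm between its top edges, 44 mm wide overall. Point: where the middle of the seated barrel belongs, half-way along the V, 31 mm above its bottom, 13 mm above its top edges, 91 mm above the table while the cradle is up; it sinks with the cradle. x: level, along the V to the pendant; y across; z up. Its sides (y) are free for fingers
- cradle (a joint): how far the cradle is pressed down, m: 0 up, 0.012 at its bottom stop; a spring pushes it up. It stays at 0 when empty and under the barrel alone; going down it takes about 9 N at 0.002, 16 N at 0.006 and 23 N at 0.010, the barrel's own weight (1 to 2 N) included. A sideways push across the V as strong as the downward one takes all load off one slope
- pendant (a point): the middle of the face of the flat round silver pendant on the stand's dark wooden easel, 96 mm high (pendant on its near side), fixed on the stand 122 mm from the cradle's middle on the cradle's +x side and turning with it; nothing to handle. Stand's base plate: 50 mm wide, 12 mm thick
- rest_top (a point): light wooden rest in which the barrel starts, a block 70 mm long (along its x), 34 mm wide and 40 mm high with two 3.5 mm ridges on top, fixed to the table; this point is the middle of its top, under the ridges. The barrel overhangs it by 5 mm each side, so fingers can pass down beside it
- jar_mid (a point): bystander: silver lidded jar, 58 mm wide and 68 mm high, loose; the point is half-way up
- cup_mid (a point): bystander: small silver cup, 56 mm wide and 45 mm high, loose; the point is half-way up
- bangle_mid (a point): bystander: silver bangle lying flat, 70 mm wide and 12 mm high, loose; the point is at its centre

How it is judged:
On the way, in this order (a step that is already met when the one before it is completed fails the run):
1. the barrel is lifted clear of its rest (z of barrel_mid in the frame of rest_top above 0.035 m), for 0.1 s.
2. the barrel lies in the V, touching both slopes (distance between barrel_mid and cradle_axis below 0.015 m and contact force between barrel and cradle_c1 above 0.3 N and contact force between barrel and cradle_c2 above 0.3 N), for 0.1 s.
At the end, for the whole second after the job is handed in: Still held: barrel within 12 mm of the cradle point along the V, 2.5 mm across and 3 mm in height, axis within 0.06 rad, eyepiece away from the pendant; over 2 N on each slope and over 1 N from the robot; cradle pressed down 3 to 10.5 mm; barrel still (x of barrel_mid in the frame of cradle_axis between -0.012 and 0.012 m and y of barrel_mid in the frame of cradle_axis between -0.0025 and 0.0025 m and z of barrel_mid in the frame of cradle_axis between -0.003 and 0.0025 m and x of eyepiece in the frame of cradle_axis below -0.04 m and angle between the x axis of barrel_mid and the x axis of cradle_axis, either way round below 0.06 rad and contact force between barrel and cradle_c1 above 2 N and contact force between barrel and cradle_c2 above 2 N and (contact force between barrel and the fingers above 1 N or contact force between barrel and the arm above 1 N) and value of joint cradle between 0.003 and 0.0105 m and linear speed of barrel below 0.02 m/s); the arm keeps its last pose, push and grip.
It fails at once if the jar, cup or bangle is moved more than 30 mm (distance of any of jar_mid, cup_mid, bangle_mid from where it was at the start of the episode above 0.03 m).
It also fails if it takes over 43 s, if anything falls off the work surface, if the arm or the gripper's body presses on something with over 40 N, if the wrist force passes 120 N, or if a joint passes its speed limit or range.

## Working session

There is one attempt and no reset: what is moved stays moved. The work goes in short steps, each a Python script; the robot and the scene stay as the last script left them, time stands still between calls to the robot, and variables do not carry over. Pictures are saved under pics/ and viewed, and the job is handed in when it is done.

```bash
mkdir -p pics; ls
python3 - <<'E'
from workcell import bot
import cv2,numpy as np
for n in ("scene","top","wrist"):
    c=bot.read_camera(n); cv2.imwrite(f"pics/{n}0.png",c["pixels"])
    print(n,c["fx"],c["fy"],c["cx"],c["cy"],np.round(c["R"],3).tolist(),np.round(c["t"],3).tolist())
print(bot.current_clock(),bot.current_tool_rot(),bot.current_ee_pos(),bot.current_opening())
E
```

```text
pics
scene 535.1252145716105 535.1252145716105 275.17203576553436 205.91203391816668 [[0.04, 0.999, -0.021], [0.658, -0.042, -0.752], [-0.752, 0.016, -0.659]] [-0.013, -0.339, 1.608]
top 420.70584714397404 420.70584714397404 279.12315093999047 205.52182133094271 [[-0.01, -1.0, -0.004], [-0.988, 0.01, -0.154], [0.154, 0.002, -0.988]] [0.005, 0.619, 0.919]
wrist 290.9408339802496 290.9408339802496 281.7033461933796 209.56680536139393 [[0.373, 0.928, -0.001], [0.9, -0.362, 0.242], [0.225, -0.091, -0.97]] [-0.575, -0.027, 0.39]
0.15 [ 2.60216034e+00  1.75922848e+00 -2.11282454e-03] [0.21400537 0.53317942 0.21385382] 1.0003352289351548
```

View pics/scene0.png

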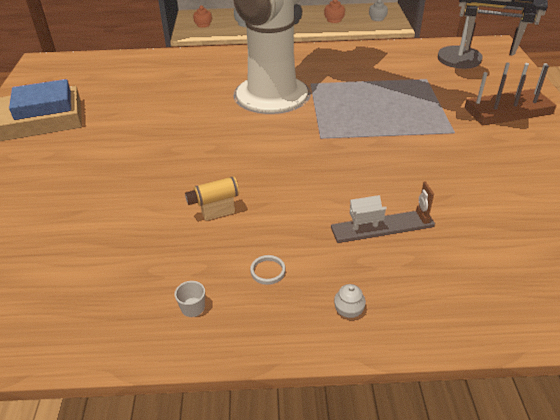

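View pics/top0.png

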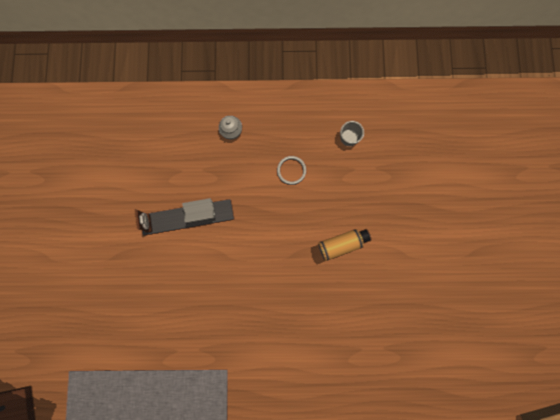

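View pics/wrist0.png

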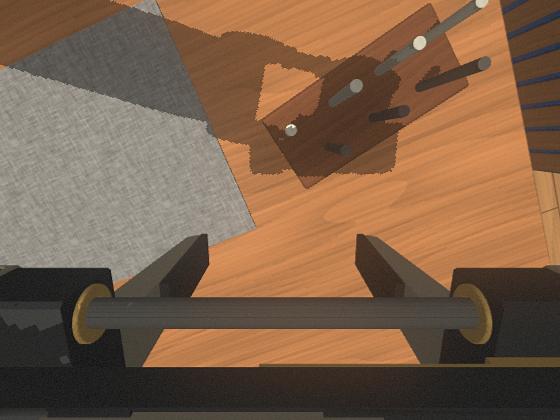

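Top view: the barrel is at about (342,245) with its eyepiece to the right (-y). The stand's V is at (198,211) with the pendant at (145,221), on the +y side. The barrel therefore already points the right way and needs no half turn. I'll take coarse positions from the top view next, then refine with the wrist camera.

```bash
cat > h.py <<'E'
from workcell import bot
import cv2,numpy as np
from scipy.spatial.transform import Rotation as Ro
def cam(n,save=None):
    c=bot.read_camera(n); 
    if save: cv2.imwrite(f"pics/{save}.png",c["pixels"])
    return c
def ray(c,u,v):
    R=np.array(c["R"]);t=np.array(c["t"])
    return -R.T@t, R.T@np.array([(u-c["cx"])/c["fx"],(v-c["cy"])/c["fy"],1.])
def onz(c,u,v,z):
    o,d=ray(c,u,v); return o+d*(z-o[2])/d[2]
def proj(c,X):
    p=np.array(c["R"])@np.array(X)+np.array(c["t"]); return np.array([c["fx"]*p[0]/p[2]+c["cx"],c["fy"]*p[1]/p[2]+c["cy"]])
def brass(c,sv=(110,90)):
    h=cv2.cvtColor(c["pixels"],cv2.COLOR_BGR2HSV)
    return cv2.inRange(h,(15,sv[0],sv[1]),(30,255,255))
def big(m):
    cs,_=cv2.findContours(m,cv2.RETR_EXTERNAL,cv2.CHAIN_APPROX_NONE)
    return max(cs,key=cv2.contourArea)
def down(a):  # tool z down, tool x along heading a in the xy plane
    x=np.array([np.cos(a),np.sin(a),0]);z=np.array([0,0,-1.]);return Ro.from_matrix(np.c_[x,np.cross(z,x),z]).as_rotvec()
E
python3 - <<'E'
from h import *
c=cam("top")
k=big(brass(c)); r=cv2.minAreaRect(k); print(r,cv2.contourArea(k))
b=cv2.boxPoints(r); print([np.round(onz(c,*p,.062),3) for p in b], onz(c,*r[0],.062))
for n,(u,v),z in [("eyep",(368,236),.062),("V",(198,211),.08),("baseR",(233,210),.012),("pend",(147,221),.06),("jar",(230,127),.034),("cup",(351,133),.03),("bangle",(292,170),.006)]: print(n,np.round(onz(c,u,v,z),3))
big_=cv2.resize(c["pixels"][180:260,120:390],None,fx=2.9,fy=2.9,interpolation=cv2.INTER_CUBIC);cv2.imwrite("pics/topz.png",big_)
E
```

```text
((341.9197082519531, 244.0291748046875), (19.137611389160156, 34.345176696777344), 70.01689147949219) 601.5
[array([ 0.536, -0.097,  0.062]), array([ 0.561, -0.17 ,  0.062]), array([ 0.521, -0.183,  0.062]), array([ 0.496, -0.111,  0.062])] [ 0.5281587  -0.14048241  0.062     ]
eyep [ 0.546 -0.199  0.062]
V [0.603 0.179 0.08 ]
baseR [0.615 0.109 0.012]
pend [0.584 0.297 0.06 ]
jar [0.813 0.115 0.034]
cup [ 0.796 -0.176  0.03 ]
bangle [ 0.712 -0.033  0.006]
```

View pics/topz.png

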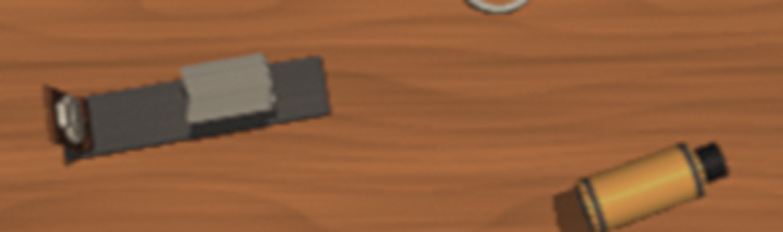

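```bash
cat >> h.py <<'E'
def toolcam():
    c=bot.read_camera("wrist");R=np.array(c["R"]);t=np.array(c["t"])
    T=Ro.from_rotvec(bot.current_tool_rot()).as_matrix();p=bot.current_ee_pos()
    return T.T@(-R.T@t-p), R@T   # cam pos in tool, R cam<-tool
E
python3 - <<'E'
from h import *
pc,Rc=toolcam(); print(np.round(pc,4),np.round(Rc,3))
T=Ro.from_rotvec(bot.current_tool_rot()).as_matrix(); print(np.round(T,2))
def look(X,a,h):
    T=Ro.from_rotvec(down(a)).as_matrix()
    d=T@Rc.T@np.array([0,-80/290,1.]); p=T@pc
    # camera at height h ; ray through row 130 hits X
    cpos=X-d*(X[2]-h)/d[2]; return cpos-p
for n,X,a0 in (("b",np.array([.528,-.14,.062]),19),("v",np.array([.603,.179,.08]),9)):
  for a in (a0,a0+180):
    a=np.deg2rad(a)
    p=look(X,a,.36); print(n,np.rad2deg(a),np.round(p,3),bot.inverse_kinematics(p,down(a)))
    print('  grasp',bot.inverse_kinematics(X-[0,0,.011],down(a)))
E
```

```text
[ 0.0003 -0.0683 -0.1703] [[ 1.     0.    -0.001]
 [-0.001  0.97  -0.243]
 [ 0.001  0.243  0.97 ]]
[[ 0.37  0.93 -0.  ]
 [ 0.93 -0.37 -0.  ]
 [-0.   -0.   -1.  ]]
b 19.0 [ 0.552 -0.212  0.19 ] [-5.70276385e-01  2.18725041e-01  1.57797462e+00 -4.44089210e-16
  1.34489299e+00 -9.01888943e-01]
  grasp [-4.80487631e-01  2.73252026e-01  1.81048395e+00 -8.88178420e-16
  1.05785668e+00 -8.12100189e-01]
b 199.0 [ 0.504 -0.068  0.19 ] [-3.72879176e-01  5.65321979e-03  1.80964864e+00 -4.44089210e-16
  1.32629079e+00  2.43710092e+00]
  grasp [-4.80487631e-01  2.73252026e-01  1.81048395e+00 -4.44089210e-16
  1.05785668e+00  2.32949246e+00]
v 9.0 [0.614 0.105 0.19 ] [-2.47225140e-02  2.99086604e-01  1.48163387e+00 -4.44089210e-16
  1.36087218e+00 -1.81802147e-01]
  grasp [ 9.67720360e-02  4.37875054e-01  1.55512051e+00 -4.44089210e-16
  1.14859709e+00 -6.03075967e-02]
v 189.0 [0.592 0.253 0.19 ] None
  grasp None
```

Run:
```python
from h import *
bot.goto([.614,.105,.22],down(np.deg2rad(9))); bot.hold(.2)
c=cam("wrist","v1"); np.savez("v1.npz",**{k:np.array(c[k]) for k in c})
bot.goto([.552,-.212,.19],down(np.deg2rad(19))); bot.hold(.2)
c=cam("wrist","b1"); np.savez("b1.npz",**{k:np.array(c[k]) for k in c})
print(bot.current_clock())
```

```text
4.0833
```

View pics/v1.png

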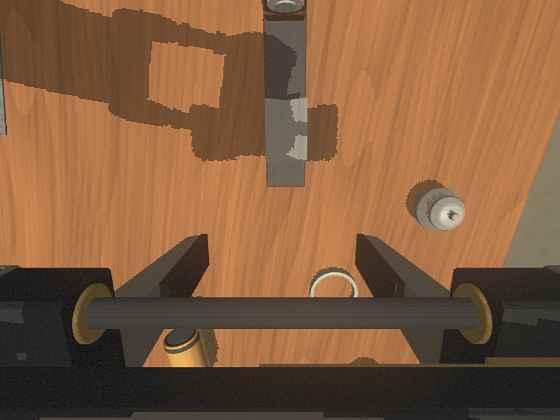

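View pics/b1.png

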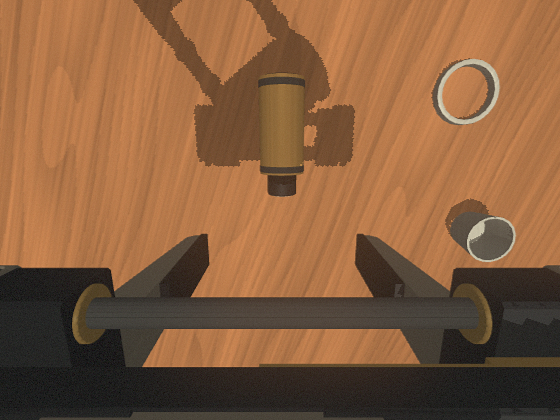

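The wrist view b1 shows the barrel at cols 258–305, rows 74–175, with the eyepiece at (282,186). View v1 shows the stand at cols 264–306 with the V around rows 100–160, partly in shadow. I'll zoom in on both.

Run:
```python
import cv2,numpy as np
a=cv2.imread("pics/v1.png")[0:200,220:350]; a=(255*(a/255.)**.5).astype(np.uint8)
a=cv2.resize(a,None,fx=3,fy=3,interpolation=cv2.INTER_NEAREST)
b=cv2.imread("pics/b1.png")[50:250,220:350]; b=(255*(b/255.)**.5).astype(np.uint8);b=cv2.resize(b,None,fx=3,fy=3,interpolation=cv2.INTER_NEAREST)
cv2.imwrite("pics/z1.png",np.hstack([a,b]))
```

```text
(no output)
```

View pics/z1.png

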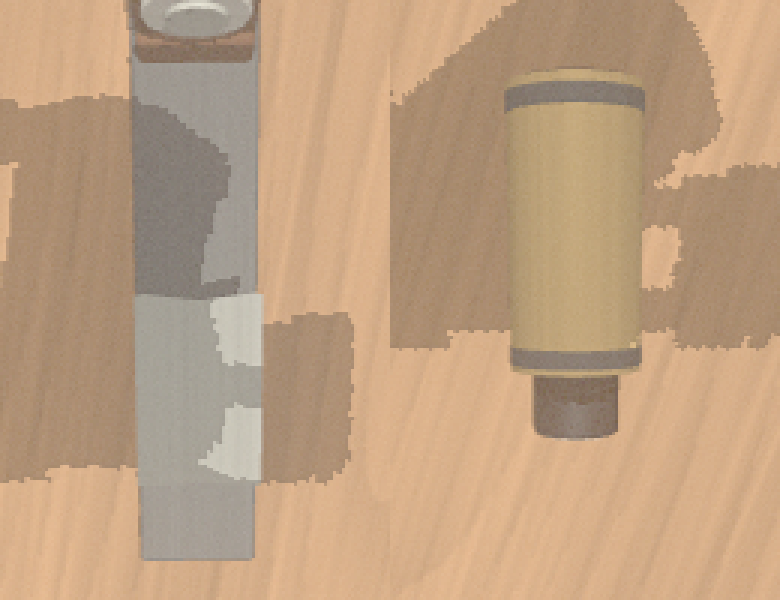

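```bash
cat > m.py <<'E'
from h import *
v=np.load("v1.npz");b=np.load("b1.npz")
P=lambda c,zx,zy,ox,oy,z:onz(c,ox+zx/3,oy+zy/3,z)
V=[P(v,x,y,220,0,.078) for x,y in((135,296),(262.5,294),(262.5,484),(139,485))]
B=[P(v,x,y,220,0,.012) for x,y in((134,64),(259,62),(254.5,560),(141.5,560))]
L=[P(b,x-390,y,220,50,.0636) for x,y in((504,88),(645,88),(641.5,366),(511,366))]
E=[P(b,x-390,y,220,50,.0625) for x,y in((534,432),(618,432))]
for n,q in(("V",V),("base",B),("barrel",L)):
    q=np.array(q); f=(q[0]+q[1])/2;g=(q[2]+q[3])/2;d=f-g
    print(n,"mid",np.round(q.mean(0),4),"len",np.linalg.norm(d).round(4),"w",np.linalg.norm(q[0]-q[1]).round(4),np.linalg.norm(q[2]-q[3]).round(4),"head",np.rad2deg(np.arctan2(d[1],d[0])).round(2))
print("eyepiece",np.mean(E,0))
# top/scene cross check
E
python3 m.py
python3 - <<'E'
import sys;sys.path.insert(0,'.')
from h import *
b=np.load("b1.npz"); k=big(brass(b,(80,40)));print(cv2.minAreaRect(k))
k=k[:,0,:]
for r in (85,100,120,140,160,172): 
  s=k[k[:,1]==r][:,0]; print(r,s.min(),s.max())
E
```

```text
V mid [0.6071 0.1805 0.078 ] len 0.0632 w 0.043 0.0438 head 99.9
base mid [0.6029 0.2071 0.012 ] len 0.1933 w 0.0481 0.0495 head 99.42
barrel mid [ 0.5274 -0.1375  0.0636] len 0.0876 w 0.0445 0.0443 head 109.45
eyepiece [ 0.54939117 -0.20059177  0.0625    ]
((282.0837707519531, 125.6883316040039), (86.6026840209961, 47.010597229003906), 88.85424041748047)
85 262 300
100 259 304
120 259 303
140 260 303
160 261 303Traceback (most recent call last):
  File "<stdin>", line 6, in <module>
    return umr_minimum(a, axis, None, out, keepdims, initial, where)
ValueError: zero-size array to reduction operation minimum which has no identity
```

Measurements agree: barrel middle (0.527,-0.1375) with heading 109.3°, V middle (0.607,0.1805) with heading 99.5°. The base plate and eyepiece give the same values. Next I grasp and lift, with the fingertips 11 mm below the axis so they stay above the V's edges.

Run:
```python
from h import *
r=down(np.deg2rad(19.3)); x,y=.5271,-.1375
bot.goto([x,y,.15],r)
bot.line_to([x,y,.051],r,max_speed=.12)
print(bot.current_ee_pos(),bot.current_contact_force())
bot.set_gripper(0.3,40)
print(bot.current_opening(),bot.current_contact_force(),bot.current_clock())
bot.line_to([x,y,.051+.09],r,max_speed=.12); bot.hold(.2)
print(bot.current_opening(),bot.current_contact_force(),bot.current_ee_pos())
cam("scene","s1");cam("wrist","w1");print(bot.current_clock())
a=cv2.imread("pics/s1.png")[120:330,150:450];a=cv2.resize(a,None,fx=2,fy=2);cv2.imwrite("pics/s1z.png",a)
```

```text
[ 0.5278852  -0.13801762  0.0519015 ] [-0.29279509  0.40608172 -0.32331957]
0.46685175868451617 [-0.12907833  0.62671507  0.54538418] 6.2917
0.47106805384736755 [-0.62076372  0.18884012 -1.48082103] [ 0.52652091 -0.13720448  0.14000141]
7.4917
```

View pics/s1z.png

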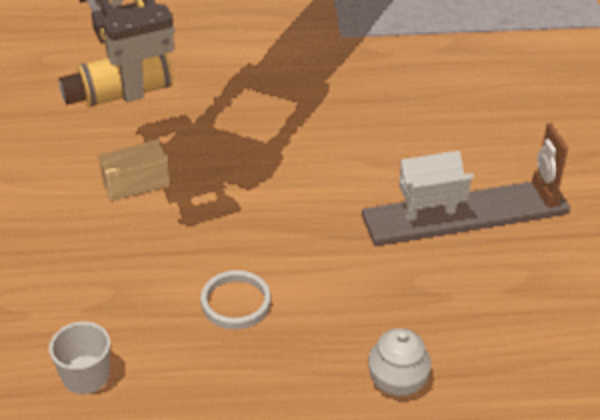

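View pics/w1.png

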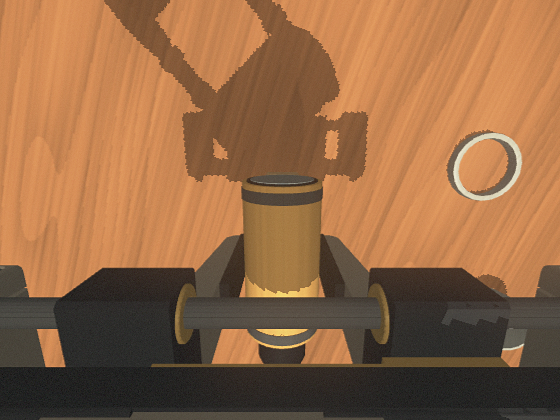

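Run:
```python
from h import *
c=cam("wrist"); p=bot.current_ee_pos(); T=Ro.from_rotvec(bot.current_tool_rot()).as_matrix()
print(np.round(T,3))
ax=-T[:,1]
m=p+[0,0,.011]
print("expected lens centre px",proj(c,m+.045*ax),"rim top",proj(c,m+.045*ax+[0,0,.022]),"rim bottom",proj(c,m+.045*ax-[0,0,.022]))
a=c["pixels"][160:230,230:340];cv2.imwrite("pics/w2.png",cv2.resize((255*(a/255.)**.5).astype(np.uint8),None,fx=6,fy=6))
```

```text
[[ 0.944  0.33  -0.001]
 [ 0.33  -0.944  0.   ]
 [-0.001 -0.001 -1.   ]]
expected lens centre px [281.84456948 181.00628799] rim top [281.88587226 187.71477265] rim bottom [281.81297775 175.87509107]
```

View pics/w2.png

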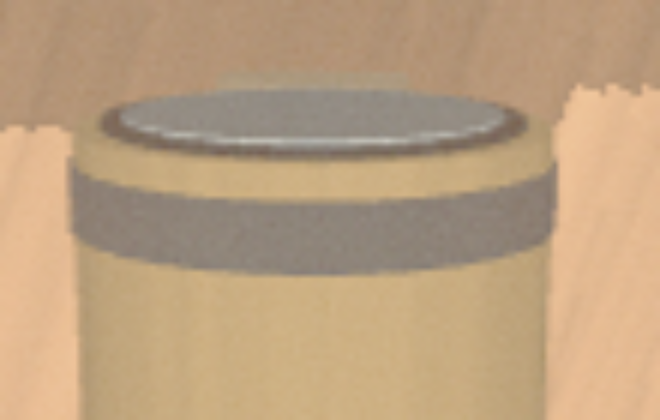

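Held level and centred: the lens face is at (282,180) against an expected (282,181). Next I carry it over the V.

Run:
```python
from h import *
r=down(np.deg2rad(9.5)); x,y=.607,.1805
bot.goto([.527,-.137,.18],down(np.deg2rad(19.3)))
bot.goto([x,y,.17],r)
bot.line_to([x,y,.100],r,max_speed=.1); bot.hold(.4)
print(bot.current_ee_pos(),bot.current_contact_force(),bot.current_ft_torque(),bot.current_opening())
for n in("scene","wrist","top"): cam(n,n+"3")
a=cv2.imread("pics/scene3.png")[140:280,300:460];b=cv2.imread("pics/wrist3.png")[0:350,160:420]
c=cv2.imread("pics/top3.png")[170:260,120:250]
cv2.imwrite("pics/c3.png",np.hstack([cv2.resize(a,(500,438)),cv2.resize(b,(300,438))]));print(bot.current_clock())
```

```text
[0.60715167 0.18055686 0.10030691] [-0.22529474 -0.04362671 -1.52114929] [-0.01650738  0.02214251  0.03493577] 0.46811049357003737
10.4667
```

View pics/c3.png

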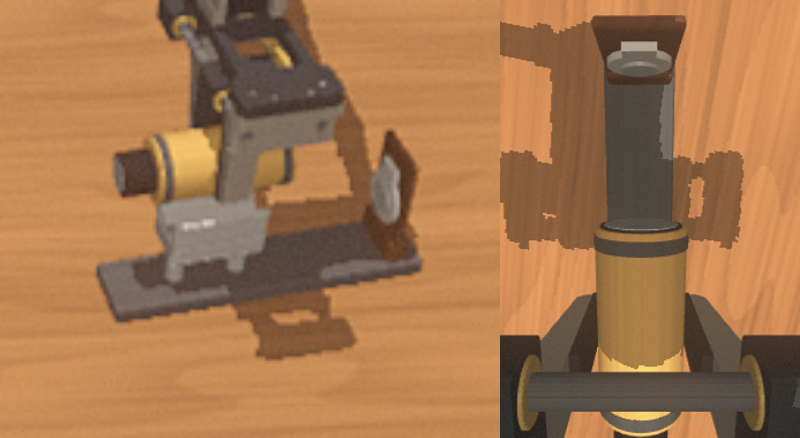

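The barrel is lined up over the V, with the base-plate and barrel centrelines both at about col 640 of the composite. Next I lower it slowly with force monitoring.

Run:
```python
from h import *
r=down(np.deg2rad(9.5)); x,y=.607,.1805
a=np.deg2rad(9.5); ey=np.array([np.cos(a),np.sin(a),0]); ex=np.array([-np.sin(a),np.cos(a),0])
z=.100
for z in [.088,.084,.082,.081,.080,.079]:
    bot.line_to([x,y,z],r,max_speed=.04); bot.hold(.15)
    f=np.array(bot.current_contact_force()); p=bot.current_ee_pos()
    print(z,np.round(p,4),"Fz %.2f across %.2f along %.2f"%(f[2],f@ey,f@ex),np.round(bot.current_ft_torque(),2),round(bot.current_opening(),3))
    if f[2]>5: break
print(bot.current_clock())
```

```text
0.088 [0.6072 0.1805 0.0882] Fz -1.32 across -0.68 along -0.31 [-0.07  0.04 -0.02] 0.468
0.084 [0.607  0.1805 0.084 ] Fz -2.13 across -0.79 along -0.17 [-0.05  0.05  0.01] 0.469
0.082 [0.607  0.1805 0.082 ] Fz -1.49 across -0.16 along 0.34 [-0.08  0.05 -0.05] 0.464
0.081 [0.607  0.1805 0.081 ] Fz -1.32 across -0.40 along -1.18 [-0.12  0.08  0.05] 0.466
0.08 [0.6071 0.1805 0.0805] Fz 3.94 across -2.74 along 0.67 [-0.13  0.49 -0.01] 0.469
0.079 [0.6071 0.1805 0.0794] Fz 5.53 across -3.73 along -1.56 [-0.12  0.65  0.03] 0.47
13.0667
```

Contact is made at the expected height, but a sideways force of -3.7 N shows one slope carries more load. I'll shift across to balance it.

Run:
```python
from h import *
r=down(np.deg2rad(9.5)); a=np.deg2rad(9.5); ey=np.array([np.cos(a),np.sin(a),0]); ex=np.array([-np.sin(a),np.cos(a),0])
b=np.array([.607,.1805,0]);s=0
def rd(l):
    fs=[]
    for _ in range(5): bot.hold(.04); fs.append(bot.current_contact_force())
    f=np.mean(fs,0);p=np.array(bot.current_ee_pos())
    print(l,"p",np.round([(p-b)@ey*1e3,(p-b)@ex*1e3,p[2]*1e3],2),"Fz %.2f across %.2f along %.2f"%(f[2],f@ey,f@ex),np.round(bot.current_ft_torque(),2)); return f
f=rd("0")
for i in range(6):
    if abs(f@ey)<.6: break
    s+=.0004*np.sign(f@ey); bot.line_to(b+s*ey+[0,0,.079],r,max_speed=.02); f=rd(round(s*1e3,2))
for z in (.0775,.076):
    bot.line_to(b+s*ey+[0,0,z],r,max_speed=.02); f=rd(z)
print(s,bot.current_clock())
```

```text
0 p [ 1.400e-01 -1.000e-02  7.947e+01] Fz 5.84 across -3.76 along 0.13 [-0.15  0.59  0.06]
-0.4 p [2.000e-02 0.000e+00 7.955e+01] Fz 5.33 across -3.02 along -0.15 [-0.15  0.46 -0.05]
-0.8 p [-5.30e-01  2.00e-02  7.92e+01] Fz 4.72 across -2.39 along -0.38 [-0.06  0.3   0.03]
-1.2 p [-6.100e-01 -1.000e-02  7.932e+01] Fz 4.78 across 0.73 along 0.24 [ 0.05 -0.18  0.08]
-0.8 p [-6.200e-01  1.000e-02  7.911e+01] Fz 5.35 across 0.16 along 0.15 [ 0.04 -0.21  0.06]
0.0775 p [-6.200e-01 -1.000e-02  7.798e+01] Fz 7.01 across -0.49 along 0.56 [0.05 0.08 0.09]
0.076 p [-0.58 -0.   76.86] Fz 9.18 across -1.88 along -0.16 [-0.05  0.27  0.04]
-0.0008000000000000001 16.025
```

Now balanced. I'll continue to mid-travel, at a reading of about 14.5 N, trimming the sideways force on the way.

Run:
```python
from h import *
r=down(np.deg2rad(9.5)); a=np.deg2rad(9.5); ey=np.array([np.cos(a),np.sin(a),0]); ex=np.array([-np.sin(a),np.cos(a),0])
b=np.array([.607,.1805,0]);s=-.0011;z=.076
def rd(l):
    fs=[]
    for _ in range(5): bot.hold(.04); fs.append(bot.current_contact_force())
    f=np.mean(fs,0);p=np.array(bot.current_ee_pos())
    print(l,"p",np.round([(p-b)@ey*1e3,(p-b)@ex*1e3,p[2]*1e3],2),"Fz %.2f across %.2f along %.2f"%(f[2],f@ey,f@ex),np.round(bot.current_ft_torque(),2),round(bot.current_opening(),3)); return f
for i in range(12):
    z-=.0007
    bot.line_to(b+s*ey+[0,0,z],r,max_speed=.02); f=rd((round(s*1e3,2),round(z*1e3,2)))
    if f[2]>14: break
    if abs(f@ey)>1: s+=.0003*np.sign(f@ey)
for i in range(5):
    if abs(f@ey)<.8: break
    s+=.0003*np.sign(f@ey)
    bot.line_to(b+s*ey+[0,0,z],r,max_speed=.02); f=rd(("t",round(s*1e3,2)))
print(s,z,bot.current_clock())
for n in("scene","wrist","top"): cam(n,n+"4")
a=cv2.imread("pics/scene4.png")[140:280,300:460];b=cv2.imread("pics/wrist4.png")[0:350,160:420]
cv2.imwrite("pics/c4.png",np.hstack([cv2.resize(a,(500,438)),cv2.resize(b,(300,438))]))
```

```text
(-1.1, 75.3) p [-0.57 -0.   76.48] Fz 9.47 across -1.26 along 0.75 [-0.07  0.26  0.06] 0.471
(np.float64(-1.4), 74.6) p [-6.200e-01  3.000e-02  7.604e+01] Fz 10.52 across -0.99 along -0.13 [-0.01  0.26  0.02] 0.471
(np.float64(-1.4), 73.9) p [-0.6  -0.   75.51] Fz 11.62 across -1.48 along 0.22 [-0.06  0.27  0.04] 0.469
(np.float64(-1.7), 73.2) p [-0.6   0.   75.11] Fz 12.27 across -1.53 along 0.16 [-0.02  0.3   0.06] 0.465
(np.float64(-2.0), 72.5) p [-6.100e-01 -3.000e-02  7.469e+01] Fz 12.83 across -0.89 along 0.14 [-0.06  0.31  0.09] 0.471
(np.float64(-2.0), 71.8) p [-5.900e-01 -1.000e-02  7.417e+01] Fz 13.84 across -1.34 along 0.68 [-0.03  0.4   0.06] 0.471
(np.float64(-2.3), 71.1) p [-6.000e-01 -1.000e-02  7.375e+01] Fz 14.59 across -1.38 along 0.56 [-0.03  0.34  0.03] 0.466
('t', np.float64(-2.6)) p [-0.6  0.  73.9] Fz 14.27 across -0.77 along 0.61 [0.03 0.21 0.08] 0.472
-0.0026 0.07109999999999995 19.6917
```

View pics/c4.png

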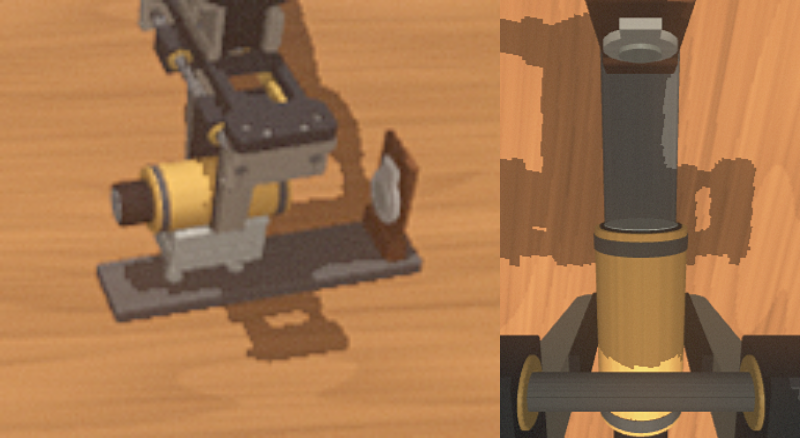

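The view shows the barrel seated level in the V, eyepiece away from the pendant, with overhang about equal at both ends (composite cols 148–285 over 163–268). One last steadiness check, plus the bystanders, then hand in.

Run:
```python
from h import *
a=np.deg2rad(9.5); ey=np.array([np.cos(a),np.sin(a),0])
for _ in range(4):
    bot.hold(.3); f=np.array(bot.current_contact_force()); print(np.round(bot.current_ee_pos(),4),np.round(f,2),round(f@ey,2))
p=cv2.imread("pics/scene0.png");q=cam("scene")["pixels"]
for n,(u,v) in dict(cup=(191,299),bangle=(268,270),jar=(350,301)).items():
    A,B=[i[v-25:v+25,u-25:u+25].astype(int) for i in(p,q)]; print(n,np.abs(A-B).mean())
bot.job_done(); print(bot.current_clock())
```

```text
[0.6064 0.1804 0.0739] [-0.24  0.27 14.94] -0.19
[0.6064 0.1804 0.0739] [-0.21  0.94 14.15] -0.06
[0.6064 0.1804 0.0739] [-0.24  0.63 14.35] -0.14
[0.6064 0.1804 0.0739] [-1.29 -0.13 13.69] -1.29
cup 4.352666666666667
bangle 4.3912
jar 4.337866666666667
the job is handed in; nothing more can be done
the job is handed in; nothing more can be done
```

The lens barrel is in the V-cradle with its eyepiece pointing away from the pendant. The gripper is still holding it pressed down, and I handed the job in at about 21 s on the robot's clock. No verdict comes back, so what follows rests on my own readings.

- **Press depth:** the downward force is about 14.3 N plus roughly 1.5 N of barrel weight, which by the spring figures you gave means about 6 mm of travel. The tool height agrees, about 6 mm below where the barrel first seated.
- **Bearing on both slopes:** at first contact one slope carried more, with about 3.7 N sideways. I shifted the barrel across until three of the last four readings were below 0.2 N. The fourth was -1.3 N, similar to the jitter seen earlier and small against the downward force.
- **Position:** the tool held steady to 0.1 mm over the last four readings, and the last picture shows the overhang about equal at both ends of the V. The tool's sideways position came to rest about 0.6 mm from my camera estimate, which is within the calibration error.
- **Jar, cup and bangle:** before-and-after pictures show only small, even differences, so they look untouched.

I did not measure the individual slope forces or the cradle travel directly; both come from the wrist force and tool height. Nothing failed along the way.

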